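# Seat a slotted bracket and torque its clamp bolt to the click

## Task

Slide the aluminium bracket along its channel until its slot is fully home against the clamp bolt, leaving it flat in the channel. Then turn the torque wrench that sits on the bolt clockwise (seen from above) until its handle breaks over, without pushing on past the click and overtightening the bolt. Let go of the wrench so that its handle springs straight again, leaving bolt tight and bracket home, and do not disturb the other things on the bench.

Things in the scene. Friction and masses are not known exactly. Their poses are not given: they have to be found in the camera images.
- fixture: Grey steel fixture fixed to the bench: base plate 130 (x) x 250 (y) x 16 mm high, from y -200 to y +50 mm. Origin: on the bolt's axis at bench height; z up. Two dark rails 14 mm wide, tops 30 mm above the bench, run along y from -182.5 to -17.5 mm and leave a channel 61 mm wide centred on x = 0. At the origin a fixed bolt shank, 12 mm thick, with a 30 mm collar 29.5 mm above the bench.
- bracket: Loose aluminium bracket (about 350 g) lying in the fixture's channel, axes along the fixture's. Foot 58 (x) x 90 (y) x 10 mm; origin: centre of its underside, 16 mm above the bench. The slot at its +y end (15 wide, bottom at y +5 mm) goes round the bolt under the collar. It starts 30 to 65 mm short; home = slot bottom against the shank, origin 11 mm to the -y side of the bolt's axis.
- tab (a point): Middle of the bracket's upright tab, 50 mm wide (x), 12 mm thick (y), standing on the foot's -y end; its top is 76 mm above the bench, this point 51 mm, and 39 mm to the -y side of the bracket's origin. Push its -y face, or grip it across the 12 mm, to slide the bracket to the fixture's +y.
- head_top (a point): Top centre of the torque wrench's round steel head (42 mm across), on the bolt's axis 89 mm above the bench. x points along the straight wrench towards the handle. The neck carries a steel block 34 mm wide, 41 to 91 mm out. The wrench cannot be lifted off. Clockwise from above tightens: the handle stands on the fixture's +y side and swings towards its +x side.
- grip (a point): Middle of the wrench's black grip with red end bands, on its centre line 76 mm above the bench, 175 mm from the bolt's axis; 26 mm thick, 100 mm long, level, x pointing outwards. Pushed here the bolt first runs down lightly (1 to 2 N) for an unknown 0.25 to 0.55 rad, then is snug; at about 11 N the handle breaks over and the force falls to about 5 N as it folds.
- click (a joint): Break-over hinge of the wrench, a vertical pin 30 mm from the bolt's axis: 0 = handle straight, 0.15 rad = fully folded on its end stop, where the handle turns the bolt directly. It opens only at the set torque (about 2 N m on the bolt) and springs back to 0 when the handle is let go.
- bolt_yield (a joint): Overtightening of the bolt in rad: 0 while the torque is right; it grows only when the bolt is loaded beyond about 3.7 N m (about 20 N at the grip's middle), as when the folded handle is pushed on against its end stop.
- spare_bracket: Loose spare bracket of the same shape painted yellow, lying on the bench to the right of the fixture; leave it alone. Origin: centre of its foot's underside.
- spray_can: White spray can with a blue band, 62 mm across, 190 mm high, standing. Leave alone. Origin: centre of its base, z along its axis.
- oil_bottle: Small green bottle with red cap and orange label, 48 mm across, 100 mm high, standing. Leave alone. Origin: centre of its base, z along its axis.
- screwdriver: Screwdriver with red handle, 200 mm long, lying. Leave alone. Origin: under its middle.
- ring_spanner: Steel spanner 180 mm long, lying. Leave alone. Origin: under its middle.
- spare_washer: Brass washer, 36 mm across, 6 mm thick, lying. Leave alone. Origin: centre of its underside.
- tape_measure: Black and yellow tape measure, 66 x 36 x 60 mm, standing. Leave alone. Origin: centre of its base.
Not all that is in view belongs to the job. Leave any blue, pink or turquoise look-alike of the bracket alone.

How it is judged:
On the way, in this order (a step that is already met when the one before it is completed fails the run):
1. the bracket is slid home: slot bottom against the bolt, flat in the channel (y of bracket in the frame of fixture above -0.014 m and z of bracket in the frame of fixture below 0.0195 m and angle between bracket's own z axis and vertical below 0.1 rad), for 0.2 s.
2. the torque wrench breaks over: its hinge folds by more than 0.05 rad (all of step 1 and value of joint click above 0.05 rad), for 0.1 s.
At the end, for the whole second after the job is handed in: The bracket lies still and home (slot bottom within 3 mm of the bolt, flat within 3.5 mm and 0.1 rad); the wrench handle is let go, straight again (under 0.03 rad) and over 35 mm from where it started (bolt not turned back); the bolt is not overtightened (under 0.03 rad) (all of step 1 and value of joint each of click, bolt_yield below 0.03 rad and distance of grip from where it was at the start of the episode above 0.035 m and linear speed of bracket below 0.02 m/s); the robot touches nothing.
It fails at once if the bolt is overtightened by pushing on past the click (value of joint bolt_yield above 0.03 rad).
It fails at once if another thing on the bench is pushed more than 30 mm (distance of any of spare_bracket, spray_can, oil_bottle, screwdriver, ring_spanner, spare_washer, tape_measure from where it was at the start of the episode above 0.03 m).
It fails at once if the spray can or the oil bottle is knocked over (angle between any of spray_can, oil_bottle's own z axis and vertical above 0.5 rad).
It also fails if it takes over 72 s, if anything falls off the work surface, if the arm or the gripper's body presses on something with over 40 N, if the wrist force passes 120 N, or if a joint passes its speed limit or range.

## Robot

A 6-joint arm with a two-finger parallel gripper is mounted at the origin on the work surface. World frame = base frame: x ahead of the robot, y to its left, z up, the work surface at z = 0. Lengths are in m, angles in rad, forces in N, time in s.
With the tool pointing down it reaches from about 0.325 to 0.9 m from the base axis. Payload 6.1 kg.
Tool frame: the origin (TCP) lies midway between the tips of the shut fingers; the grasp point (between the pads) lies 19 mm behind it; z points along the fingers, y is the line along which they close (so a half turn about z gives the same grasp; the last joint's range is limited). The gripper opens to 87 mm and grips with 3 to 60 N. Pads are 19 mm wide; open, the fingers measure 117 mm over their backs; the gripper's body (75 mm by 190 mm) begins 51 mm behind the grasp point.
Start: joints at [-1.301, 0.22, 1.526, -0, 1.395, -0.126], TCP at [0.241, -0.577, 0.223] pointing down, gripper open.
Joint ranges: [-2.98, 2.98], [-0.91, 2.08], [0.09, 2.57], [-1.24, 4.39], [0.2, 2.65], [-2.68, 2.68]. Speed limits (rad/s): [2.57, 2.57, 3.01, 3.14, 3.14, 3.14].

## Interface

Orientations are given as a unit quaternion [w, x, y, z].
In Python, from cell import readout, imaging, ticket gives the robot as it stands.
- The arm moves only by the tool drive_tool, never from a script. Its argument "steps" is a list of rows, each an object with "linear": the shift along the world's x, y, z in fractions of the full range, 1 being 100 cm, a list of three; "turn": the turn, a rotation vector about the world's x, y, z in parts of the range, where 1.0 means 2 rad, a list of three. In form: [{"linear": [x, y, z], "turn": [wx, wy, wz]}, ...]. A call has 1 to 20 rows; each row is the pose to reach, as a shift and turn from the pose commanded when the call began; what a row does not reach only later rows make up. A row lasts 1/8 s, in which the tool goes at most 62.5 mm and 10.7 degrees, less where a joint would pass 70% of its speed; a pose out of reach is approached as far as the arm can. A call with a gripper value outside its range is refused whole. "jaw" is the opening, from -1 (shut) to 1 (fully open), set as the call begins (left out, the last holds). The fingers move at their own pace and stop on an object; "newtons" is the grip in N (left out, the last holds). Time passes only in rows, so rows that repeat a pose let the fingers close. It gives the time, the measured TCP pose, the force, the opening and the grip force at its end, in the units of the state.
- readout.read_state(): the state, without advancing time (a new reading comes with each control period).
- imaging.snapshot(name): name is "side" or "top"; returns a dict with "frame" (420x560x3 uint8, blue, green, red), "intrinsics" (3x3 intrinsics, pixels), "dist_coeffs" ([k1, k2, p1, p2, k3] as OpenCV has them; the pictures are not rectified), "rvec" (rotation vector, rad) and "tvec" (3), from world to camera coordinates, as OpenCV has them. Camera axes: x right, y down, z forward; pixel columns grow to the right and rows downward; lengths in m; the calibration is good to about 2 mm. A picture is of the moment at which its call begins. There is no depth.
- ticket.close_job(): hands the job in; it is judged then, once.
The state is a dict: "time_s": time; "q": joint angles; "qd": joint speeds; "joint_torque": joint torques, N m; "position": TCP position; "tcp_rot": TCP orientation; "wrist_force": force on the tool from outside, world axes, zero at the start; "ft_torque": the same for the moment, N m; "finger_gap": finger opening in m; "grip_force": force on a finger pad.
Only numpy, scipy, OpenCV 4.12 (cv2) and the standard library are available. Lean on these libraries where they do the work, as an engineer would, in place of code of your own. Each camera call takes 0.05 s, during which the arm holds its last target. There are 200 camera calls.

## Working session

There is one attempt and no reset: what is moved stays moved. The work goes in short steps, Python scripts to look and compute and a tool call to move; the robot and the scene stay as the last step left them, time stands still between calls to the robot, and variables do not carry over. Pictures are saved under pics/ and viewed, at most 10 in all, crops included, and the job is handed in when it is done.

Besides the shell and the picture viewer there is one more tool, called after "Emit:" as name([rows], argument=value, ...), one row to a line, values as JSON. drive_tool: Moves the arm, as the interface text tells. Its arguments: {"type":"object","properties":{"steps":{"type":"array","items":{"type":"object","properties":{"linear":{"type":"array","items":{"type":"number"}},"turn":{"type":"array","items":{"type":"number"}}}}},"jaw":{"type":"number"},"newtons":{"type":"number"}},"required":["steps"]}

```bash
mkdir -p pics; cat > h.py <<'E'
import numpy as np, cv2
from cell import readout, imaging, ticket
def snap(n,f=None):
    s=imaging.snapshot(n)
    if f: cv2.imwrite('pics/'+f,s['frame'])
    np.savez(n+'.npz',**{k:np.array(v) for k,v in s.items()}); return s
def back(s,uv,z):
    uv=np.array(uv,float).reshape(-1,1,2)
    n=cv2.undistortPoints(uv,np.array(s['intrinsics']),np.array(s['dist_coeffs']))[:,0]
    R=cv2.Rodrigues(np.array(s['rvec'],float))[0]; t=np.array(s['tvec'],float).ravel()
    c=-R.T@t; d=np.c_[n,np.ones(len(n))]@R
    k=(np.broadcast_to(z,len(n))-c[2])/d[:,2]
    return c+d*k[:,None]
def proj(s,P):
    return cv2.projectPoints(np.array(P,float).reshape(-1,1,3),np.array(s['rvec'],float),np.array(s['tvec'],float),np.array(s['intrinsics']),np.array(s['dist_coeffs']))[0][:,0]
E
python3 - <<'E'
from h import *
for n in('top','side'):
    s=snap(n,n+'0.png'); R=cv2.Rodrigues(np.array(s['rvec'],float))[0]; print(n,-R.T@np.array(s['tvec']).ravel(),R[2])
print(readout.read_state())
E
```

```text
top [ 0.49953586 -0.02210473  1.26289103] [ 0.05270347 -0.01754644 -0.99845604]
side [0.10287725 0.79506874 0.75791788] [ 0.37640895 -0.71385191 -0.59053514]
{'time_s': 0.1, 'q': array([-1.30108969e+00,  2.21149179e-01,  1.52751286e+00, -9.53910654e-06,
        1.39474645e+00, -1.26110014e-01]), 'qd': array([ 1.15617687e-03, -2.16701622e-03, -2.47848957e-03,  4.10730967e-04,
       -6.20717851e-05, -5.87863674e-04]), 'joint_torque': array([ 1.54891644e-03, -4.95947528e+01, -3.88519156e+01,  7.03112874e-02,
        5.15415450e-02, -5.00099861e-05]), 'position': array([ 0.24080728, -0.57611507,  0.22153694]), 'tcp_rot': array([-9.05244938e-04,  9.80479416e-01,  1.96619659e-01, -6.98141696e-05]), 'wrist_force': array([ 0.08115675, -0.34558034,  0.23515389]), 'ft_torque': array([-0.06957219,  0.01688775, -0.02441241]), 'grip_force': 0.0, 'finger_gap': 0.08704833897264469}
```

View pics/top0.png

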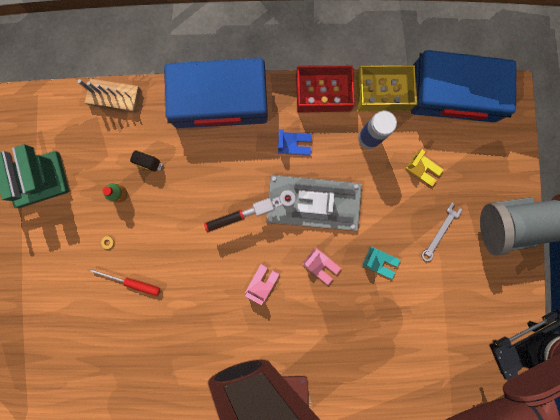

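View pics/side0.png

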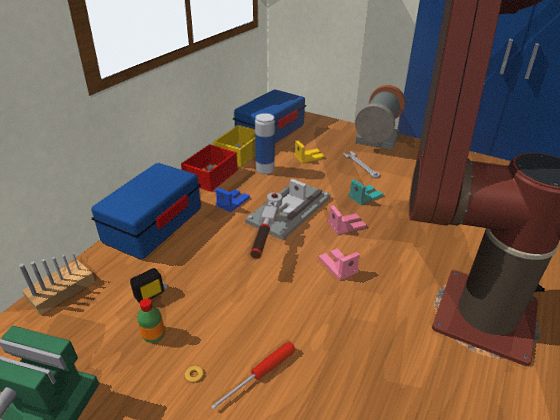

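```bash
python3 - <<'E'
from h import *
a=cv2.imread('pics/top0.png')[160:245,195:370]; cv2.imwrite('pics/c1.png',cv2.resize(a,None,fx=4.5,fy=4.5,interpolation=cv2.INTER_CUBIC))
a=cv2.imread('pics/side0.png')[165:265,235:345]; cv2.imwrite('pics/c2.png',cv2.resize(a,None,fx=6,fy=6,interpolation=cv2.INTER_CUBIC))
E
```

```text
(no output)
```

View pics/c1.png

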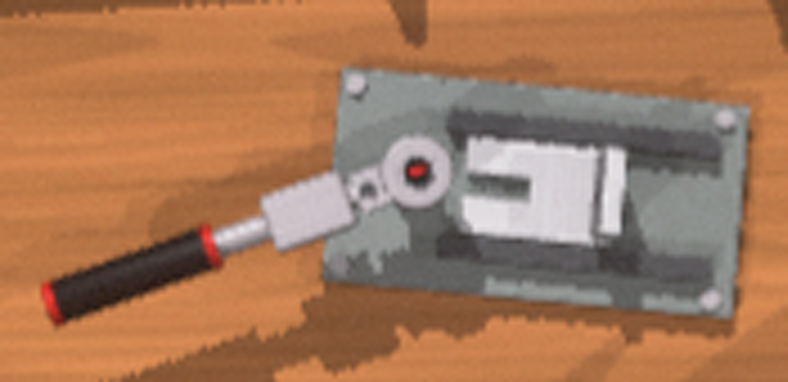

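View pics/c2.png

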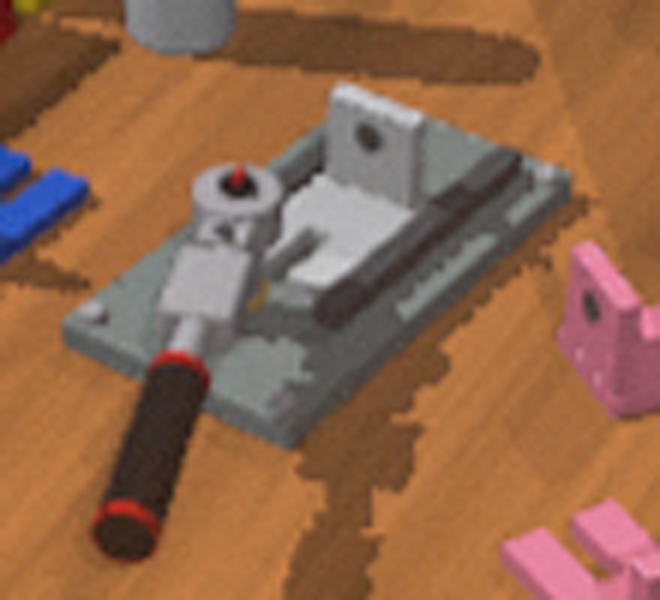

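```bash
cat > m.py <<'E'
from h import *
L=lambda n:dict(np.load(n+'.npz'))
t=L('top');s=L('side')
T=lambda p:(np.array(p)+.5)/4.5-.5+[195,160]
S=lambda p:(np.array(p)+.5)/6-.5+[235,165]
E
python3 - <<'E'
from m import *
np.set_printoptions(precision=4,suppress=True)
C=back(t,T([(343,68),(750,106),(733,318),(323,282)]),.016); print(C)
print('len',[np.linalg.norm(C[i]-C[(i+1)%4]) for i in range(4)])
yd=(C[0]+C[3]-C[1]-C[2])[:2]; yd/=np.linalg.norm(yd); xd=np.array([yd[1],-yd[0]])
print('yd',yd,'yaw',np.degrees(np.arctan2(xd[1],xd[0])), 'origin from plate',C.mean(0)[:2]+yd*.075)
h=back(t,T([(416,172)]),.089);print('head',h, 'side head',back(s,S([(237,189)]),.089))
tb=back(t,T([(605,147),(627,148),(619,236),(597,236)]),.076);print('tab',tb,tb.mean(0), 'side',back(s,S([(333,88),(422,124)]),.076))
g=back(t,T([(208,246),(50,303)]),.076);print('grip',g,g.mean(0),np.linalg.norm(g[0]-g[1]),np.linalg.norm(g.mean(0)[:2]-h[0,:2]))
O=h[0,:2]
for n,p in(('tab',tb.mean(0)),('grip',g.mean(0))):
    d=p[:2]-O; print(n,'fix xy',d@xd,d@yd)
names={'can':(t,(378,135)),'spare':(t,(425,168)),'blue':(t,(295,143)),'pink':(t,(323,266)),'pink2':(t,(262,285)),'tape':(t,(146,161))}
for n,(c,p) in names.items(): print(n,back(c,[p],.03))
E
```

```text
[[ 0.6543 -0.0204  0.016 ]
 [ 0.6254 -0.2676  0.016 ]
 [ 0.4967 -0.2526  0.016 ]
 [ 0.5251 -0.0051  0.016 ]]
len [np.float64(0.24890005188345457), np.float64(0.1295129058718133), np.float64(0.2491122301015393), np.float64(0.13015542906165548)]
yd [0.1152 0.9933] yaw -6.614752962099987 origin from plate [ 0.584  -0.0619]
head [[ 0.5848 -0.0605  0.089 ]] side head [[ 0.5796 -0.0569  0.089 ]]
tab [[ 0.5975 -0.1705  0.076 ]
 [ 0.5966 -0.1832  0.076 ]
 [ 0.5459 -0.1769  0.076 ]
 [ 0.5462 -0.1642  0.076 ]] [ 0.5715 -0.1737  0.076 ] side [[ 0.5912 -0.1719  0.076 ]
 [ 0.5398 -0.1649  0.076 ]]
grip [[0.5462 0.0595 0.076 ]
 [0.5158 0.1509 0.076 ]] [0.531  0.1052 0.076 ] 0.09635854916083451 0.17426769785497317
tab fix xy -0.00011795058987444304 -0.11394568482532315
grip fix xy -0.07252446026736648 0.15845956322860227
can [[ 0.7555 -0.3165  0.03  ]]
spare [[ 0.662  -0.4438  0.03  ]]
blue [[ 0.7377 -0.0881  0.03  ]]
pink [[ 0.4037 -0.1539  0.03  ]]
pink2 [[0.3577 0.0107 0.03  ]]
tape [[0.6993 0.318  0.03  ]]
```

Careful with the scale: shifts go in shares of 100 cm and turns go in shares of 2 rad. That gives: 36.5 cm is 0.365, 32.6 cm is 0.326, 60.7 degrees is 0.5297.

Emit:
drive_tool([
  {"linear": [0.04, 0.05, 0], "turn": [0, 0, 0.0698]},
  {"linear": [0.09, 0.1, 0], "turn": [0, 0, 0.1396]},
  {"linear": [0.13, 0.15, 0], "turn": [0, 0, 0.2094]},
  {"linear": [0.17, 0.19, 0], "turn": [0, 0, 0.2793]},
  {"linear": [0.21, 0.23, 0], "turn": [0, 0, 0.3491]},
  {"linear": [0.25, 0.28, 0], "turn": [0, 0, 0.4189]},
  {"linear": [0.29, 0.32, -0.03], "turn": [0, 0, 0.4887]},
  {"linear": [0.326, 0.365, -0.08], "turn": [0, 0, 0.5297]},
  {"linear": [0.326, 0.365, -0.11], "turn": [0, 0, 0.5297]},
  {"linear": [0.326, 0.365, -0.11], "turn": [0, 0, 0.5297]},
  {"linear": [0.326, 0.365, -0.11], "turn": [0, 0, 0.5297]},
], jaw=-1, newtons=30)

```text
time_s: 1.48
position: [0.5672, -0.2126, 0.1138]
tcp_rot: [0.001, 0.747, 0.665, 0.0]
wrist_force: [0.4, -0.5, 0.6]
finger_gap: 0.0004
grip_force: 0.0
```

Scaled: 7.5 cm is 0.075, -7.3 cm is -0.073.

Emit:
drive_tool([
  {"linear": [0, 0, -0.035], "turn": [0, 0, 0]},
  {"linear": [0, 0, -0.073], "turn": [0, 0, 0]},
  {"linear": [0, 0, -0.073], "turn": [0, 0, 0]},
  {"linear": [0.001, 0.01, -0.073], "turn": [0, 0, 0]},
  {"linear": [0.002, 0.018, -0.073], "turn": [0, 0, 0]},
  {"linear": [0.0025, 0.022, -0.073], "turn": [0, 0, 0]},
  {"linear": [0.003, 0.026, -0.073], "turn": [0, 0, 0]},
  {"linear": [0.0035, 0.03, -0.073], "turn": [0, 0, 0]},
  {"linear": [0.004, 0.035, -0.073], "turn": [0, 0, 0]},
  {"linear": [0.0046, 0.04, -0.073], "turn": [0, 0, 0]},
  {"linear": [0.0052, 0.045, -0.073], "turn": [0, 0, 0]},
  {"linear": [0.0058, 0.05, -0.073], "turn": [0, 0, 0]},
  {"linear": [0.0064, 0.055, -0.073], "turn": [0, 0, 0]},
  {"linear": [0.007, 0.06, -0.073], "turn": [0, 0, 0]},
  {"linear": [0.0076, 0.065, -0.073], "turn": [0, 0, 0]},
  {"linear": [0.0081, 0.07, -0.073], "turn": [0, 0, 0]},
  {"linear": [0.0087, 0.075, -0.073], "turn": [0, 0, 0]},
  {"linear": [0.0087, 0.075, -0.073], "turn": [0, 0, 0]},
])

```text
time_s: 3.72
position: [0.577, -0.1378, 0.0411]
tcp_rot: [0.002, 0.747, 0.665, 0.0]
wrist_force: [1.1, -4.3, 4.2]
finger_gap: 0.0005
grip_force: 2.3
```

Scaled: 1.1 cm is 0.011, 1 cm is 0.01.

Emit:
drive_tool([
  {"linear": [0.0005, 0.004, 0], "turn": [0, 0, 0]},
  {"linear": [0.0009, 0.008, 0], "turn": [0, 0, 0]},
  {"linear": [0.0012, 0.01, 0], "turn": [0, 0, 0]},
  {"linear": [0.0013, 0.011, 0], "turn": [0, 0, 0]},
  {"linear": [0.0013, 0.011, 0], "turn": [0, 0, 0]},
])

```text
time_s: 4.35
position: [0.5781, -0.1272, 0.0411]
tcp_rot: [0.002, 0.747, 0.665, 0.0]
wrist_force: [-0.2, -6.4, 5.8]
finger_gap: -0.0001
grip_force: 3.2
```

Scaled: 0.2 cm is 0.002, 0.02 cm is 0.0002.

Emit:
drive_tool([
  {"linear": [0.0002, 0.002, 0], "turn": [0, 0, 0]},
  {"linear": [0.0002, 0.002, 0], "turn": [0, 0, 0]},
])

```text
time_s: 4.6
position: [0.5783, -0.1258, 0.0411]
tcp_rot: [0.002, 0.747, 0.665, -0.0]
wrist_force: [-0.2, -8.6, 4.7]
finger_gap: 0.0002
grip_force: 4.3
```

Scaled: 0.2 cm is 0.002, 0.02 cm is 0.0002.

Emit:
drive_tool([
  {"linear": [0.0002, 0.002, 0], "turn": [0, 0, 0]},
  {"linear": [0.0002, 0.002, 0], "turn": [0, 0, 0]},
])

```text
time_s: 4.85
position: [0.5784, -0.1257, 0.0413]
tcp_rot: [0.003, 0.747, 0.665, -0.001]
wrist_force: [-2.4, -15.9, 5.8]
finger_gap: 0.0002
grip_force: 7.6
```

Scaled: -18 cm is -0.18, 16 cm is 0.16.

Emit:
drive_tool([
  {"linear": [0.0001, 0.001, 0], "turn": [0, 0, 0]},
  {"linear": [0.0001, 0.001, 0], "turn": [0, 0, 0]},
  {"linear": [-0.001, -0.01, 0], "turn": [0, 0, 0]},
  {"linear": [-0.004, -0.03, 0], "turn": [0, 0, 0]},
  {"linear": [-0.004, -0.03, 0.05], "turn": [0, 0, 0]},
  {"linear": [-0.004, -0.03, 0.11], "turn": [0, 0, 0]},
  {"linear": [-0.06, -0.05, 0.15], "turn": [0, 0, 0]},
  {"linear": [-0.12, -0.05, 0.16], "turn": [0, 0, 0]},
  {"linear": [-0.18, -0.03, 0.16], "turn": [0, 0, 0]},
  {"linear": [-0.18, -0.03, 0.16], "turn": [0, 0, 0]},
])

```text
time_s: 6.1
position: [0.3935, -0.1503, 0.1983]
tcp_rot: [-0.001, 0.747, 0.665, -0.0]
wrist_force: [0.6, -0.2, -0.4]
finger_gap: 0.0003
grip_force: 0.0
```

```bash
python3 - <<'E'
from h import *
s=snap('top','t1.png'); cv2.imwrite('pics/c3.png',cv2.resize(s['frame'][160:285,195:370],None,fx=4.5,fy=4.5,interpolation=cv2.INTER_CUBIC))
E
```

```text
(no output)
```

View pics/c3.png

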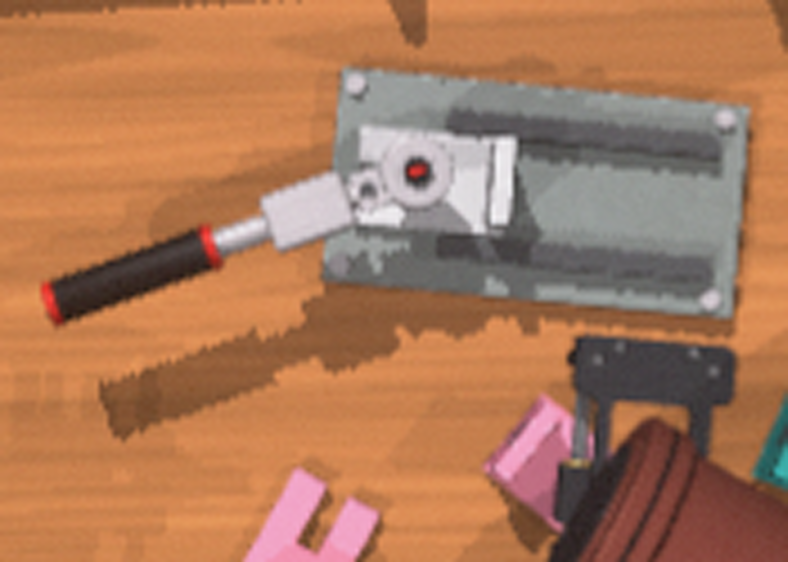

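Scaled: 24.3 cm is 0.243, 9.7 cm is 0.097, 114.3 degrees is 0.9975.

Emit:
drive_tool([
  {"linear": [0.01, 0.02, 0], "turn": [0, 0, 0.0873]},
  {"linear": [0.02, 0.04, 0], "turn": [0, 0, 0.1745]},
  {"linear": [0.03, 0.07, 0], "turn": [0, 0, 0.2618]},
  {"linear": [0.04, 0.1, 0], "turn": [0, 0, 0.3491]},
  {"linear": [0.05, 0.13, 0], "turn": [0, 0, 0.4363]},
  {"linear": [0.06, 0.16, 0], "turn": [0, 0, 0.5236]},
  {"linear": [0.07, 0.19, 0], "turn": [0, 0, 0.6109]},
  {"linear": [0.08, 0.21, 0], "turn": [0, 0, 0.6981]},
  {"linear": [0.09, 0.23, 0], "turn": [0, 0, 0.7854]},
  {"linear": [0.097, 0.243, 0], "turn": [0, 0, 0.8727]},
  {"linear": [0.097, 0.243, -0.02], "turn": [0, 0, 0.9599]},
  {"linear": [0.097, 0.243, -0.06], "turn": [0, 0, 0.9975]},
  {"linear": [0.097, 0.243, -0.11], "turn": [0, 0, 0.9975]},
  {"linear": [0.097, 0.243, -0.136], "turn": [0, 0, 0.9975]},
  {"linear": [0.097, 0.243, -0.136], "turn": [0, 0, 0.9975]},
  {"linear": [0.097, 0.243, -0.136], "turn": [0, 0, 0.9975]},
])

```text
time_s: 8.15
position: [0.4959, 0.0914, 0.0645]
tcp_rot: [0.001, -0.154, 0.988, -0.0]
wrist_force: [-0.2, 0.6, 0.9]
finger_gap: 0.0006
grip_force: 0.0
```

```bash
cat > arc.py <<'E'
# fingers' front face presses handle flank: TCP positions vs handle angle (world yaw, deg)
from h import *
O=np.array([.584,-.061])
def tcp(a): 
    a=np.radians(a); d=np.array([np.cos(a),np.sin(a)]); return O+.175*d-.0225*np.array([d[1],-d[0]])
E
python3 - <<'E'
from arc import *
st=readout.read_state(); p=st['position'];q=st['tcp_rot'];print(p,q,np.degrees(2*np.arctan2(q[2],q[1]))-90,st['wrist_force'],np.degrees(st['q'][5]))
for a in np.arange(107.7,50,-3): print(round(a,1),np.round(100*(tcp(a)-p[:2]),2))
E
```

```text
[0.49588722 0.09143298 0.06451765] [ 7.67934921e-04 -1.53724757e-01  9.88113409e-01 -3.18863678e-05] 107.68569289569962 [-0.228067    0.57698533  0.90082536] -106.21586798818787
107.7 [1.35 0.74]
104.7 [2.19 1.11]
101.7 [3.06 1.44]
98.7 [3.94 1.72]
95.7 [4.83 1.95]
92.7 [5.74 2.13]
89.7 [6.65 2.27]
86.7 [7.57 2.36]
83.7 [8.5 2.4]
80.7 [9.42 2.39]
77.7 [10.34  2.33]
74.7 [11.26  2.23]
71.7 [12.17  2.08]
68.7 [13.07  1.88]
65.7 [13.96  1.63]
62.7 [14.84  1.34]
59.7 [15.7  1. ]
56.7 [16.54  0.62]
53.7 [17.36  0.19]
50.7 [18.15 -0.28]
```

Scaled: 3.94 cm is 0.0394, 3.06 cm is 0.0306, -9 degrees is -0.0785.

Emit:
drive_tool([
  {"linear": [0.007, 0.004, 0], "turn": [0, 0, 0]},
  {"linear": [0.0135, 0.0074, 0], "turn": [0, 0, 0]},
  {"linear": [0.018, 0.0092, 0], "turn": [0, 0, -0.0131]},
  {"linear": [0.0219, 0.0111, 0], "turn": [0, 0, -0.0262]},
  {"linear": [0.026, 0.0128, 0], "turn": [0, 0, -0.0393]},
  {"linear": [0.0306, 0.0144, 0], "turn": [0, 0, -0.0524]},
  {"linear": [0.035, 0.0158, 0], "turn": [0, 0, -0.0654]},
  {"linear": [0.0394, 0.0172, 0], "turn": [0, 0, -0.0785]},
  {"linear": [0.0394, 0.0172, 0], "turn": [0, 0, -0.0785]},
])

```text
time_s: 9.28
position: [0.5343, 0.1086, 0.0636]
tcp_rot: [0.0, -0.075, 0.997, -0.0]
wrist_force: [0.6, 0.3, 0.5]
finger_gap: 0.0006
grip_force: 0.2
```

Scaled: 1.35 cm is 0.0135, 0.89 cm is 0.0089, -4.5 degrees is -0.0393.

Emit:
drive_tool([
  {"linear": [0.0045, 0.0012, 0], "turn": [0, 0, -0.0131]},
  {"linear": [0.0089, 0.0023, 0], "turn": [0, 0, -0.0262]},
  {"linear": [0.0135, 0.0033, 0], "turn": [0, 0, -0.0393]},
  {"linear": [0.0135, 0.0033, 0], "turn": [0, 0, -0.0393]},
])

```text
time_s: 9.78
position: [0.5478, 0.1119, 0.0636]
tcp_rot: [0.0, -0.036, 0.999, 0.0]
wrist_force: [-0.7, 0.6, -0.7]
finger_gap: 0.0005
grip_force: 0.4
```

```bash
python3 - <<'E'
from h import *
s=snap('side','s2.png'); cv2.imwrite('pics/c4.png',cv2.resize(s['frame'][150:300,200:400],None,fx=4,fy=4,interpolation=cv2.INTER_CUBIC))
E
```

```text
(no output)
```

View pics/c4.png

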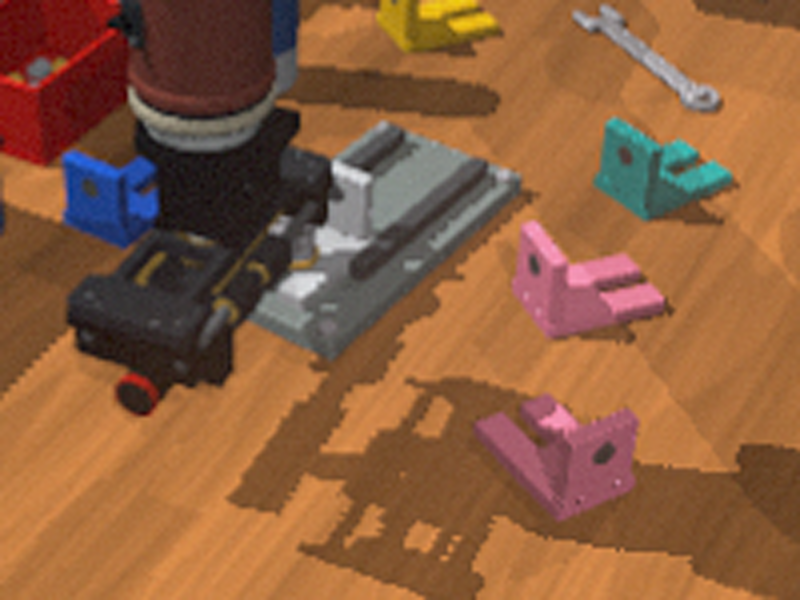

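Scaled: 0.9 cm is 0.009, 0.45 cm is 0.0045, -3 degrees is -0.0262.

Emit:
drive_tool([
  {"linear": [0.0045, 0.0008, 0], "turn": [0, 0, -0.0131]},
  {"linear": [0.009, 0.0015, 0], "turn": [0, 0, -0.0262]},
  {"linear": [0.009, 0.0015, 0], "turn": [0, 0, -0.0262]},
])

```text
time_s: 10.2
position: [0.5568, 0.1134, 0.0636]
tcp_rot: [0.0, -0.01, 1.0, 0.0]
wrist_force: [-0.5, 0.3, -0.0]
finger_gap: 0.0005
grip_force: 0.4
```

Scaled: 0.92 cm is 0.0092, 0.46 cm is 0.0046, -3 degrees is -0.0262.

Emit:
drive_tool([
  {"linear": [0.0046, 0.0007, 0], "turn": [0, 0, -0.0131]},
  {"linear": [0.0092, 0.0012, 0], "turn": [0, 0, -0.0262]},
  {"linear": [0.0092, 0.0012, 0], "turn": [0, 0, -0.0262]},
])

```text
time_s: 10.58
position: [0.566, 0.1145, 0.0636]
tcp_rot: [0.0, 0.016, 1.0, 0.0]
wrist_force: [-1.1, 1.1, 0.3]
finger_gap: 0.0002
grip_force: 0.4
```

Scaled: 0.92 cm is 0.0092, 0.46 cm is 0.0046, -1.5 degrees is -0.0131.

Emit:
drive_tool([
  {"linear": [0.0046, 0.0004, 0], "turn": [0, 0, -0.0131]},
  {"linear": [0.0092, 0.0007, 0], "turn": [0, 0, -0.0262]},
  {"linear": [0.0092, 0.0007, 0], "turn": [0, 0, -0.0262]},
])

```text
time_s: 10.95
position: [0.5751, 0.1152, 0.0636]
tcp_rot: [0.0, 0.042, 0.999, -0.0]
wrist_force: [-0.5, 0.7, 0.8]
finger_gap: 0.0005
grip_force: 0.5
```

Scaled: 0.6 cm is 0.006, 0.3 cm is 0.003, -2 degrees is -0.0175.

Emit:
drive_tool([
  {"linear": [0.003, 0.0001, 0], "turn": [0, 0, -0.0087]},
  {"linear": [0.006, 0.0001, 0], "turn": [0, 0, -0.0175]},
  {"linear": [0.006, 0.0001, 0], "turn": [0, 0, -0.0175]},
])

```text
time_s: 11.32
position: [0.5789, 0.1157, 0.0627]
tcp_rot: [-0.002, 0.06, 0.998, 0.0]
wrist_force: [-6.3, 2.7, 3.3]
finger_gap: 0.0006
grip_force: 3.5
```

Scaled: 0.1 cm is 0.001.

Emit:
drive_tool([
  {"linear": [0.001, 0, 0], "turn": [0, 0, 0]},
  {"linear": [0.001, 0, 0], "turn": [0, 0, 0]},
])

```text
time_s: 11.58
position: [0.5793, 0.1158, 0.0625]
tcp_rot: [-0.003, 0.06, 0.998, 0.0]
wrist_force: [-7.1, 2.8, 2.0]
finger_gap: 0.0003
grip_force: 4.2
```

Scaled: 0.1 cm is 0.001.

Emit:
drive_tool([
  {"linear": [0.001, 0, 0], "turn": [0, 0, 0]},
  {"linear": [0.001, 0, 0], "turn": [0, 0, 0]},
])

```text
time_s: 11.82
position: [0.5799, 0.1158, 0.0624]
tcp_rot: [-0.003, 0.06, 0.998, 0.0]
wrist_force: [-9.4, 3.4, 2.7]
finger_gap: 0.0005
grip_force: 4.7
```

Scaled: 0.1 cm is 0.001.

Emit:
drive_tool([
  {"linear": [0.001, 0, 0], "turn": [0, 0, 0]},
  {"linear": [0.001, 0, 0], "turn": [0, 0, 0]},
])

```text
time_s: 12.08
position: [0.5804, 0.1159, 0.0622]
tcp_rot: [-0.004, 0.06, 0.998, 0.0]
wrist_force: [-10.0, 2.5, 2.7]
finger_gap: 0.0005
grip_force: 5.2
```

Scaled: 0.1 cm is 0.001.

Emit:
drive_tool([
  {"linear": [0.001, 0, 0], "turn": [0, 0, 0]},
  {"linear": [0.001, 0, 0], "turn": [0, 0, 0]},
])

```text
time_s: 12.32
position: [0.581, 0.1159, 0.062]
tcp_rot: [-0.004, 0.06, 0.998, 0.0]
wrist_force: [-11.6, 3.8, 3.3]
finger_gap: 0.0006
grip_force: 5.8
```

Scaled: 0.1 cm is 0.001.

Emit:
drive_tool([
  {"linear": [0.001, 0, 0], "turn": [0, 0, 0]},
  {"linear": [0.001, 0, 0], "turn": [0, 0, 0]},
])

```text
time_s: 12.58
position: [0.5821, 0.1159, 0.062]
tcp_rot: [-0.004, 0.06, 0.998, -0.0]
wrist_force: [-10.7, 2.6, 3.5]
finger_gap: 0.0003
grip_force: 5.7
```

Moved 1.1 mm with the force falling: breaking over.

Scaled: 0.2 cm is 0.002, 0.1 cm is 0.001.

Emit:
drive_tool([
  {"linear": [0.001, 0, 0], "turn": [0, 0, 0]},
  {"linear": [0.002, 0, 0], "turn": [0, 0, 0]},
  {"linear": [0.002, 0, 0], "turn": [0, 0, 0]},
])

```text
time_s: 12.95
position: [0.5842, 0.1159, 0.062]
tcp_rot: [-0.004, 0.06, 0.998, -0.0]
wrist_force: [-11.2, 2.1, 2.7]
finger_gap: 0.0004
grip_force: 5.5
```

Scaled: 0.2 cm is 0.002, 0.1 cm is 0.001.

Emit:
drive_tool([
  {"linear": [0.001, 0, 0], "turn": [0, 0, 0]},
  {"linear": [0.002, 0, 0], "turn": [0, 0, 0]},
  {"linear": [0.002, 0, 0], "turn": [0, 0, 0]},
])

```text
time_s: 13.32
position: [0.5863, 0.1157, 0.0621]
tcp_rot: [-0.004, 0.06, 0.998, -0.0]
wrist_force: [-10.5, 2.9, 2.2]
finger_gap: 0.0004
grip_force: 5.3
```

Scaled: 0.3 cm is 0.003, 0.2 cm is 0.002, -1 degrees is -0.0087.

Emit:
drive_tool([
  {"linear": [0.001, 0, 0], "turn": [0, 0, 0]},
  {"linear": [0.002, 0, 0], "turn": [0, 0, 0]},
  {"linear": [0.003, 0, 0], "turn": [0, 0, -0.0087]},
  {"linear": [0.003, 0, 0], "turn": [0, 0, -0.0087]},
])

```text
time_s: 13.82
position: [0.5897, 0.1156, 0.0622]
tcp_rot: [-0.003, 0.069, 0.998, -0.0]
wrist_force: [-9.5, 1.5, 1.7]
finger_gap: 0.0002
grip_force: 4.9
```

Scaled: 0.2 cm is 0.002, 0.1 cm is 0.001, -1 degrees is -0.0087.

Emit:
drive_tool([
  {"linear": [0.001, 0, 0], "turn": [0, 0, 0]},
  {"linear": [0.002, 0, 0], "turn": [0, 0, -0.0087]},
  {"linear": [0.002, 0, 0], "turn": [0, 0, -0.0087]},
])

```text
time_s: 14.2
position: [0.5919, 0.1156, 0.0623]
tcp_rot: [-0.003, 0.077, 0.997, -0.0]
wrist_force: [-9.6, 1.2, 1.6]
finger_gap: 0.0005
grip_force: 4.6
```

Scaled: 0.2 cm is 0.002, 0.1 cm is 0.001, -1 degrees is -0.0087.

Emit:
drive_tool([
  {"linear": [0.001, 0, 0], "turn": [0, 0, 0]},
  {"linear": [0.002, 0, 0], "turn": [0, 0, -0.0087]},
  {"linear": [0.002, 0, 0], "turn": [0, 0, -0.0087]},
])

```text
time_s: 14.58
position: [0.5942, 0.1155, 0.0624]
tcp_rot: [-0.003, 0.086, 0.996, -0.0]
wrist_force: [-8.3, 1.5, 1.8]
finger_gap: 0.0006
grip_force: 4.2
```

Scaled: 0.2 cm is 0.002, 0.1 cm is 0.001, -1 degrees is -0.0087.

Emit:
drive_tool([
  {"linear": [0.001, 0, 0], "turn": [0, 0, 0]},
  {"linear": [0.002, 0, 0], "turn": [0, 0, -0.0087]},
  {"linear": [0.002, 0, 0], "turn": [0, 0, -0.0087]},
])

```text
time_s: 14.95
position: [0.5964, 0.1154, 0.0624]
tcp_rot: [-0.003, 0.095, 0.996, -0.0]
wrist_force: [-7.3, 0.6, 1.9]
finger_gap: 0.0005
grip_force: 3.8
```

Emit:
drive_tool([
  {"linear": [0, 0, 0], "turn": [0, 0, 0]},
  {"linear": [-0.008, 0, 0], "turn": [0, 0, 0]},
  {"linear": [-0.018, 0, 0], "turn": [0, 0, 0]},
  {"linear": [-0.04, -0.005, 0], "turn": [0, 0, 0]},
  {"linear": [-0.07, -0.01, 0], "turn": [0, 0, 0]},
  {"linear": [-0.08, -0.01, 0.04], "turn": [0, 0, 0]},
  {"linear": [-0.1, -0.01, 0.09], "turn": [0, 0, 0]},
  {"linear": [-0.13, -0.01, 0.14], "turn": [0, 0, 0]},
  {"linear": [-0.17, -0.01, 0.15], "turn": [0, 0, 0]},
  {"linear": [-0.17, -0.01, 0.15], "turn": [0, 0, 0]},
  {"linear": [-0.17, -0.01, 0.15], "turn": [0, 0, 0]},
])

```text
time_s: 16.32
position: [0.4295, 0.1052, 0.2137]
tcp_rot: [0.001, 0.095, 0.996, -0.0]
wrist_force: [0.3, 0.0, -0.6]
finger_gap: 0.0005
grip_force: 0.0
```

```bash
python3 - <<'E'
from h import *
s=snap('top','t3.png'); cv2.imwrite('pics/c5.png',cv2.resize(s['frame'][140:270,195:370],None,fx=4.5,fy=4.5,interpolation=cv2.INTER_CUBIC))
E
```

```text
(no output)
```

View pics/c5.png

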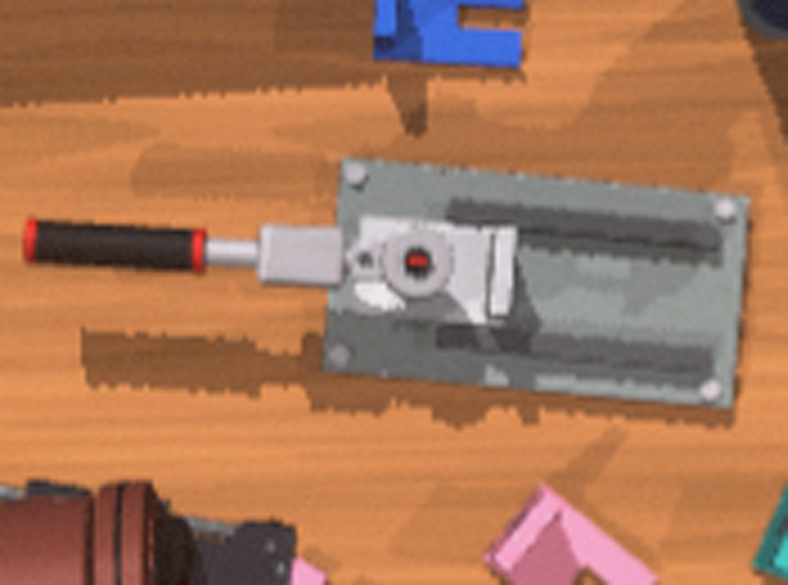

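```bash
python3 - <<'E'
from arc import *
t=dict(np.load('top.npz'))
T=lambda p:(np.array(p)+.5)/4.5-.5+[195,140]
g=back(t,T([(205,250),(30,240)]),.076);h=back(t,T([(416,262)]),.089)
m=g.mean(0);d=m-h[0];a=np.degrees(np.arctan2(d[1],d[0]));print(g,h,a,np.linalg.norm(d[:2]),np.linalg.norm(m[:2]-[.531,.1052]))
print('contact TCP if straight',tcp(a),'reached .5964,.1154; fold',(.5964-tcp(a)[0])/.145)
b=back(t,T([(503,272)]),.076);print('tab y',(b[0,:2]-O)@[.115,.993])
E
```

```text
[[0.59570182 0.0601587  0.076     ]
 [0.60408181 0.16091816 0.076     ]] [[ 0.58477384 -0.06053883  0.089     ]] 84.9499341670438 0.17174394266931114 0.06909833865233539
contact TCP if straight [0.57699193 0.11530127] reached .5964,.1154; fold 0.13384878600859998
tab y -0.0501602034804031
```

```bash
python3 -c "
from cell import ticket; print(ticket.close_job())"
```

```text
the job is handed in; nothing more can be done
None
```

I slid the bracket home and turned the wrench until it broke over (fold about 0.10–0.13 rad, clear of its end stop). I then let go; in the last picture the handle is straight again, about 69 mm from its start, and the bracket is still home. I handed the job in, but no verdict came back.

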